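# Shut and latch the spark trap's clean-out hatch

## Task

The grinder's spark trap has been emptied and its clean-out hatch left standing open. Lower the hatch gently, without slamming it, and press it onto its gasket; then turn the T-handle latch clockwise through its quarter turn, as far as it goes, so that the hatch is drawn down tight, and let go. Leave the brush and the tin on top of the trap, and the yellow knife beside it, where they are.

Things in the scene. Friction and masses are not known exactly. Their poses are not given: they have to be found in the camera images.
- trap: Spark trap: fixed blue-grey sheet-steel box, 340 (x) x 380 (y) x 130 mm high, with a 20 mm raised collar and black rubber bulb gasket round its clean-out opening. Origin: centre of its underside, on the bench. Its -x side is the front, towards the robot; a silver duct leaves its +x side, a short pick-up hood its -y side. Turned by up to 0.25 rad.
- hatch (a joint): Angle of the hatch, rad: light grey lid, 250 (front to back) x 236 mm, 0.5 kg, hinged along its far (trap +x) edge. 0 to 0.005 = drawn tight, positive = front edge raised. Starts at 0.4 to 0.75. Stiff hinges hold it where it is left (1 to 3 N at the front lowers it). It meets the gasket at 0.03; pressed on, that gives 1.7 N per mm at the front and, unlatched, lifts it again to 0.014 or more.
- latch (a joint): Angle of the T-handle, rad, clockwise seen from above. 0 = unlatched, bar across the hatch (along the hinge); 1.571 = latched, at its stop, bar square to the hinge. Starts at 0 to 0.3. A pawl under the hatch turns with it: with the hatch on the gasket it runs under an inclined strike from about 0.9 to 1.35, drawing the hatch down, then holds on a flat. Takes up to 0.3 N m; stays where left.
- latch_grip (a point): Centre of the T-handle's bar: black, 90 mm long, 16 wide, 20 high, red dot at its pawl end, on a 22 mm round stem; 30 mm above the hatch's outer face (20 mm free under the bar). Axes: y along the bar (red dot at -y), z along the turning axis, out of the hatch. 165 mm in front of the hinge axis, on the hatch's middle line; 0.19 m above the bench when the hatch is shut.
- hatch_edge (a point): Point to push on: on the hatch's outer (upper) face, middle line, 222 mm in front of the hinge axis, 32 mm behind the front rim, 57 mm in front of the T-handle's axis. Axes as the hatch: x towards the hinge, z out of the outer face. If the T-handle is turned past 0.4 rad while the hatch is open, the pawl lands on the strike and the hatch cannot shut.
- hatch_hinge (a point): On the hinge axis, in the middle of the hatch's far edge, 154 mm above the bench, level with the underside of the hatch (8 mm below its outer face; the hatch is 8 mm thick with a rim turned down 12 mm more). Axes as the hatch: y along the hinge axis, which is parallel to the trap's y.
- brush: Bystander: wire brush with wooden back, 150 x 28 x 23 mm, lying on the trap's top beside the hatch. Origin at its underside.
- tin: Bystander: red tin with a silver lid, diameter 56 mm, 30 mm high, on the trap's top beside the hatch. Origin at its underside.
- knife_yellow: Bystander: knife with yellow handle, 280 mm long, on the bench. Origin under the middle of its handle.

How it is judged:
By the outcome, as a careful person would: the job done as asked, in the order asked, and still so for the second after the job is handed in, with the robot touching nothing.
It also fails if it takes over 51 s, if anything falls off the work surface, if the arm or the gripper's body presses on something with over 40 N, if the wrist force passes 120 N, or if a joint passes its speed limit or range.

## Robot

A 6-joint arm with a two-finger parallel gripper is mounted at the origin on the work surface. World frame = base frame: x ahead of the robot, y to its left, z up, the work surface at z = 0. Lengths are in mm, angles in rad, forces in N, time in s.
With the tool pointing down it reaches from about 400 to 925 mm from the base axis. Payload 12.5 kg.
Tool frame: the origin (TCP) lies at the centre of the arm's flange, where the gripper is bolted on; the fingertips stand 190 mm ahead of it and the grasp point (between the pads) lies 171 mm ahead of it; z points along the fingers, y is the direction in which the jaws open and shut (so a half turn about z gives the same grasp; the last joint's range is limited). The gripper opens to 95 mm and grips with 3 to 60 N. Pads are 20 mm wide; open, the fingers measure 119 mm over their backs; the gripper's body (75 mm by 180 mm) begins 59 mm behind the grasp point.
Start: joints at [-1.334, 0.491, 1.559, -0, 1.092, -0.106], TCP at [210.098, -588.629, 404.761] pointing down, gripper open.
Joint ranges: [-3.1, 3.1], [-0.84, 2.19], [0.05, 2.79], [-1.13, 4.28], [0.06, 2.93], [-2.69, 2.69]. Speed limits (rad/s): [2.22, 2.22, 2.79, 3.14, 3.14, 3.14].

## Interface

Orientations are given as [roll, pitch, yaw] about the fixed x, y, z axes, in that order (R = Rz(yaw) Ry(pitch) Rx(roll)).
In Python, from cell import env gives the robot as it stands.
- The arm moves only by the shell command python3 -m pendant 'ROWS'. ROWS is JSON, a list of rows, each an object of numbers: "x", "y", "z": the shift along the tool's x, y, z in units of 150 mm (1.0 is 150 mm); "rx", "ry", "rz": the turn, a rotation vector about the tool's x, y, z in units of 45 degrees (1.0 is 45 degrees); "jaw": the opening, from 0 (shut) to 1 (fully open). In form: [{"x": .., "y": .., "z": .., "rx": .., "ry": .., "rz": .., "jaw": ..}, ...]. A call has 1 to 10 rows; each row is the pose to reach, as a shift and turn from the pose commanded when the call began, along the tool's axes at that moment; what a row does not reach only later rows make up. A row lasts 1/8 s, in which the tool goes at most 62.5 mm and 10.7 degrees, less where a joint would pass 70% of its speed; a pose out of reach is approached as far as the arm can. A call with a number of a shift or a turn outside -1 to 1 is refused whole. A call with a gripper value outside its range is refused whole. The fingers move at their own pace and stop on an object; the grip force is fixed at half the most. Time passes only in rows, so rows that repeat a pose let the fingers close. It gives the time, the measured TCP pose, the force and the opening at its end, in the units of the state.
- env.state(): the state, without advancing time (a new reading comes with each control period).
- env.read_camera(name): name is "scene" or "side" or "wrist"; returns a dict with "img" (480x640x3 uint8, red, green, blue), "fx", "fy", "cx", "cy" (pixels), "rvec" (rotation vector, rad) and "tvec" (3), from world to camera coordinates, as OpenCV has them. Camera axes: x right, y down, z forward; pixel columns grow to the right and rows downward; lengths in mm; the calibration is good to about 2 mm. A picture is of the moment at which its call begins. There is no depth.
- env.job_done(): hands the job in, once; it reports no verdict.
The state is a dict: "t": time; "joints": joint angles; "qvel": joint speeds; "tau": joint torques, N m; "eef_pos": TCP position; "tcp_rot": TCP orientation; "ft_force": force on the tool from outside, world axes, zero at the start; "moment": the same for the moment, N m; "opening": opening from 0.0 (shut) to 1.0 (fully open).
Only numpy, scipy, OpenCV 4.12 (cv2) and the standard library are available. Lean on these libraries where they do the work, as an engineer would, in place of code of your own. Each camera call takes 0.05 s, during which the arm holds its last target.

## Working session

There is one attempt and no reset: what is moved stays moved. The work goes in short steps, Python scripts to look and compute and a shell command to move; the robot and the scene stay as the last step left them, time stands still between calls to the robot, and variables do not carry over. Pictures are saved under pics/ and viewed, and the job is handed in when it is done.

```bash
mkdir -p pics; ls; python3 - <<'E'
from cell import env
import cv2
print(env.state())
for n in ["scene","side","wrist"]:
    c=env.read_camera(n); cv2.imwrite(f"pics/{n}0.png",c["img"][:,:,::-1]); print(n,c["fx"],c["cx"],c["cy"],c["rvec"],c["tvec"])
E
```

```text
pics
{'t': 0.0, 'joints': array([-1.33359646e+00,  4.91543567e-01,  1.55950054e+00,  3.02963777e-05,
        1.09171339e+00, -1.05624056e-01]), 'qvel': array([-2.77305355e-04, -2.32029189e-03, -1.46309065e-03, -9.90499407e-05,
        2.11612296e-03,  9.46878897e-04]), 'tau': array([ 3.92582238e-03, -6.12633276e+01, -2.58179945e+01,  6.94250409e-02,
        4.83396091e-02, -9.86840450e-05]), 'eef_pos': array([ 210.08933706, -588.57568733,  404.1539707 ]), 'tcp_rot': array([-3.14043713e+00, -1.49526611e-04,  3.42809856e-01]), 'ft_force': array([ 0.47924694, -0.11501394,  0.62227117]), 'moment': array([-0.02190732,  0.00971528, -0.01744357]), 'opening': 1.0014241487933835}
scene 541.1305951732448 315.781738871006 233.55102444125168 [ 1.52035882  2.26389012 -0.71869202] [ 117.46804457 -386.41935428 1617.62458466]
side 602.9129546556287 317.8024721280441 249.6935588258064 [ 1.34337776  2.18533768 -0.95951841] [ 159.01465976 -291.08180674 1552.62713505]
wrist 346.4497294001437 313.57626562751375 242.13735443161747 [-2.38972525  1.68293168  0.21945661] [-624.90182458  -30.73102864  390.0315943 ]
```

View pics/scene0.png

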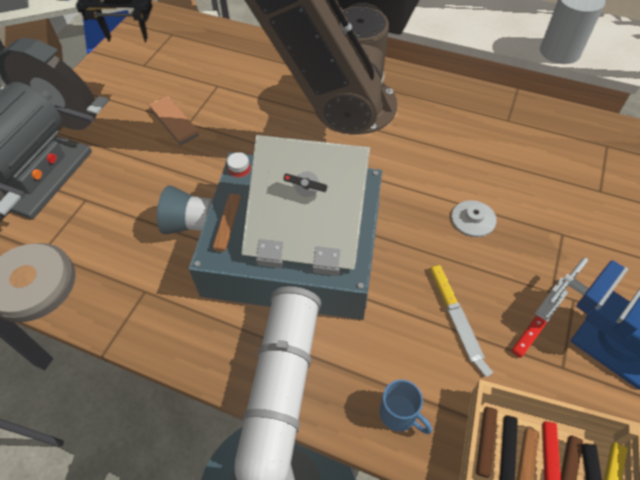

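View pics/side0.png

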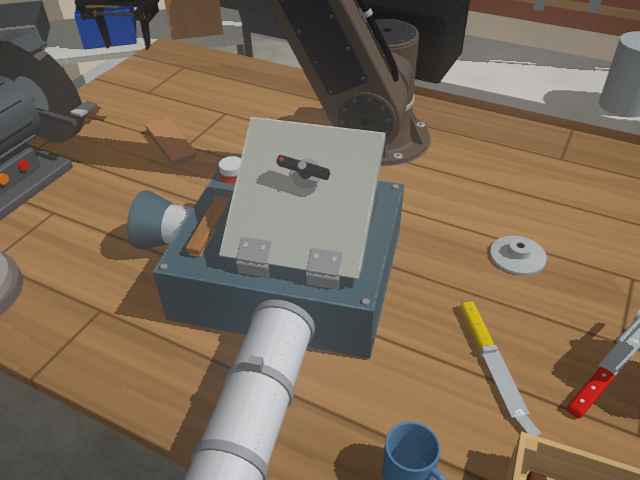

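View pics/wrist0.png

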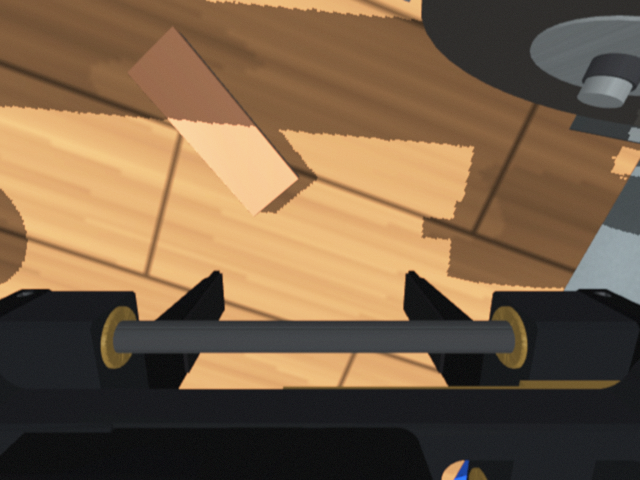

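```bash
cat > h.py <<'E'
import numpy as np, cv2
from cell import env
def cam(n):
    c=env.read_camera(n); c["K"]=np.array([[c["fx"],0,c["cx"]],[0,c["fy"],c["cy"]],[0,0,1.]]);c["R"]=cv2.Rodrigues(np.array(c["rvec"],float))[0];c["t"]=np.array(c["tvec"],float);return c
def plane(c,p,z):
    d=c["R"].T@np.linalg.solve(c["K"],[p[0],p[1],1]);o=-c["R"].T@c["t"];return o+d*(z-o[2])/d[2]
def tri(a,p,b,q):
    P=[c["K"]@np.c_[c["R"],c["t"]] for c in(a,b)]
    X=cv2.triangulatePoints(P[0],P[1],np.array(p,float),np.array(q,float))[:,0];X=X[:3]/X[3]
    e=[np.linalg.norm(proj(c,X)-u) for c,u in((a,p),(b,q))]
    return X,e
def proj(c,X):
    v=c["K"]@(c["R"]@X+c["t"]);return v[:2]/v[2]
E
python3 - <<'E'
import cv2
for n,(x,y) in {"scene":(180,125),"side":(150,110)}.items():
    i=cv2.imread(f"pics/{n}0.png"); w=230 if n=="scene" else 265; hh=w*3//4+ (25 if n=="scene" else 0)
    cv2.imwrite(f"pics/{n}0z.png",cv2.resize(i[y:y+198,x:x+264],None,fx=3,fy=3,interpolation=cv2.INTER_CUBIC))
E
```

```text
(no output)
```

View pics/scene0z.png

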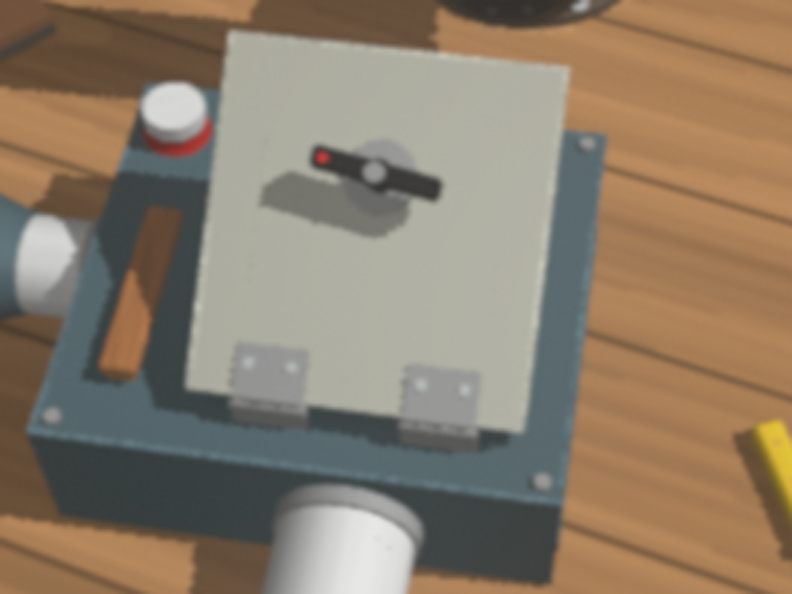

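View pics/side0z.png

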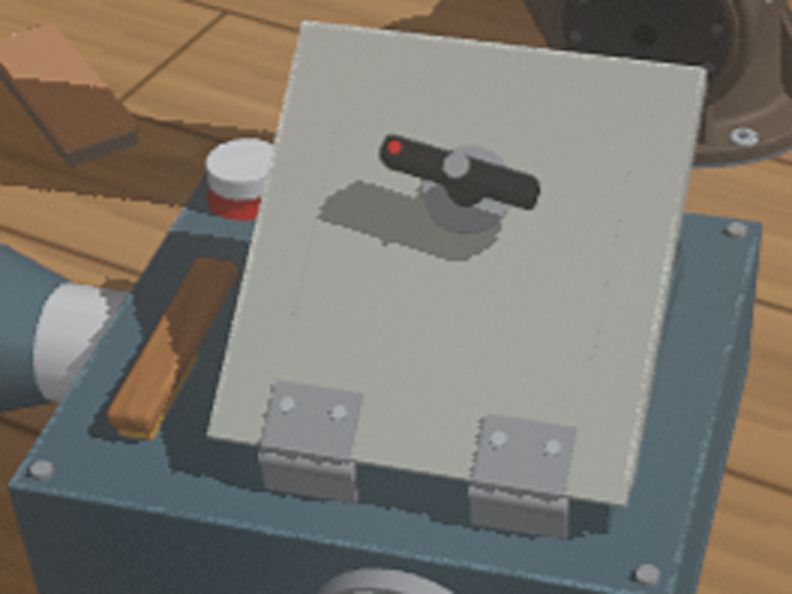

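```bash
python3 - <<'E'
from h import *
a=cam("scene");b=cam("side")
s=lambda x,y:np.array([(x+.5)/3-.5+180,(y+.5)/3-.5+125]); d=lambda x,y:np.array([(x+.5)/3-.5+150,(y+.5)/3-.5+110])
np.set_printoptions(precision=4,suppress=True)
T={"A(far,-y)":((30,434),(11,488)),"C(front,+y)":((606,135),(762,223)),"boltA":((52,414),(40,468)),"boltB":((542,480),(647,574)),"boltC":((587,142),(735,229))}
P={}
for k,(p,q) in T.items(): print(k,tri(a,s(*p),b,d(*q)),plane(a,s(*p),130)[:2],plane(b,d(*q),130)[:2])
print("B far +y",plane(a,s(561,500),130))
H={"fl":((229,31),(303,22)),"fr":((569,67),(706,69)),"rr":((524,432),(627,503)),"rl":((186,388),(209,436)),"dot":((322,158),(394,147)),"hub":((375,172),(457,165)),"bar+y":((437,190),(534,196)),"brush1":((120,372),(135,425)),"tinlid":((174,108),(238,168))}
for k,(p,q) in H.items(): P[k],e=tri(a,s(*p),b,d(*q)); print(k,P[k],e)
f=(P["fl"]+P["fr"])/2;r=(P["rl"]+P["rr"])/2
u=r-f;print("len",np.linalg.norm(u),"w",np.linalg.norm(P["fr"]-P["fl"]),np.linalg.norm(P["rr"]-P["rl"]),"ang",np.arctan2(-u[2],np.hypot(*u[:2])),"yaw",np.arctan2(u[1],u[0]),[np.arctan2(-(v)[0],v[1]) for v in(P["fl"]*-1+P["fr"],P["rr"]-P["rl"])])
print(f,r); v=P["bar+y"]-P["dot"];print("bar yaw",np.arctan2(-v[0],v[1]))
E
```

```text
A(far,-y) (array([ 747.4763, -102.9734,  135.2363]), [np.float64(0.17764533869441398), np.float64(0.17788111787882405)]) [ 745.4362 -105.7774] [ 743.5745 -107.0703]
C(front,+y) (array([331.5858, 183.595 , 133.1702]), [np.float64(0.40297291918056993), np.float64(0.3935741598747542)]) [329.4052 182.1564] [327.0172 182.8953]
boltA (array([728.9614, -95.8316, 137.9438]), [np.float64(0.10708213469821794), np.float64(0.10693023191838551)]) [725.0773 -99.5758] [ 723.326  -102.3469]
boltB (array([646.807 , 242.1797, 133.7017]), [np.float64(0.09166735967449238), np.float64(0.09535927962596477)]) [644.9    241.5102] [643.5986 241.0635]
boltC (array([345.2467, 171.0878, 133.616 ]), [np.float64(0.08285441750190164), np.float64(0.08104996833307437)]) [342.0226 170.4773] [340.8172 169.4064]
B far +y [654.7325 258.8355 130.    ]
fl [486.7157 -54.6266 304.8045] [np.float64(0.47896736898567754), np.float64(0.461486766522273)]
fr [432.8478 175.3959 305.5308] [np.float64(0.3808441216565792), np.float64(0.37366141619182536)]
rr [635.3802 223.7327 168.7462] [np.float64(0.36123011491867585), np.float64(0.
[... 180 characters left out ...]
, np.float64(0.29287092624985855)]
hub [555.8655  84.1645 290.8791] [np.float64(0.27977292294099154), np.float64(0.2777566737664996)]
bar+y [541.0587 122.4752 272.9703] [np.float64(0.3905439624721504), np.float64(0.38920496455186854)]
brush1 [681.6843 -64.3734 144.0015] [np.float64(0.5409280373697974), np.float64(0.5409264139876515)]
tinlid [ 451.9483 -140.9799  154.0795] [np.float64(0.8756790837793229), np.float64(0.8334974308692905)]
len 249.22457446271923 w 236.24696151367985 235.7103858845835 ang 0.5890645027073023 yaw 0.23569803221400984 [np.float64(0.23003994249627807), np.float64(0.2215397157957826)]
[459.7817  60.3846 305.1676] [661.2729 108.7751 166.7026]
bar yaw 0.25709645632067896
```

```bash
python3 - <<'E'
from h import *
a=cam("scene");b=cam("side")
s=lambda x,y:np.array([(x+.5)/3-.5+180,(y+.5)/3-.5+125]); d=lambda x,y:np.array([(x+.5)/3-.5+150,(y+.5)/3-.5+110])
np.set_printoptions(precision=4,suppress=True)
th=.585
for zz,k,ps in((154+8*np.cos(th),"rear",(((524,432),(627,503)),((186,388),(209,436)))),(154+250*np.sin(th)+8*np.cos(th),"front",(((229,31),(303,22)),((569,67),(706,69))))):
    R=[[plane(a,s(*p),zz),plane(b,d(*q),zz)] for p,q in ps]; print(k,np.array(R)); print(np.mean(R,axis=(0,1)))
# trap centre from three corners at 130
A=[plane(a,s(30,434),130),plane(b,d(11,488),130)];C=[plane(a,s(606,135),130),plane(b,d(762,223),130)]
A=np.mean(A,0);C=np.mean(C,0);cen=(A+C)/2;print("trap centre",cen,"diag",np.linalg.norm(A-C),"yaw",np.arctan2(*(A-C)[1::-1])-np.arctan2(-380,340))
E
```

```text
rear [[[631.1647 221.8144 160.6697]
  [627.7144 221.14   160.6697]]

 [[685.7246  -8.3802 160.6697]
  [683.3657  -8.5685 160.6697]]]
[656.9924 106.5014 160.6697]
front [[[482.2118 -58.5954 298.7195]
  [477.5851 -60.0642 298.7195]]

 [[426.9991 173.0347 298.7195]
  [422.2329 172.0676 298.7195]]]
[452.2572  56.6107 298.7195]
trap centre [536.3583  38.051  130.    ] diag 506.7472347746896 yaw 0.23414148928875778
```

```bash
python3 -m pendant '[{"z":-0.4,"jaw":0},{"x":0.2,"y":-0.1,"z":-0.8,"jaw":0},{"x":0.5,"y":-0.3,"z":-0.8,"jaw":0},{"x":0.8,"y":-0.6,"z":-0.8,"jaw":0},{"x":1,"y":-0.9,"z":-0.8,"jaw":0},{"x":1,"y":-0.9,"z":-0.8,"jaw":0}]' && python3 -m pendant '[{"x":0.3,"y":-0.3,"jaw":0},{"x":0.6,"y":-0.6,"jaw":0},{"x":0.9,"y":-0.9,"jaw":0},{"x":1,"y":-1,"jaw":0},{"x":1,"y":-1,"jaw":0}]'
```

```text
invalid input
```

```bash
python3 -m pendant '[{"x":0,"y":0,"z":-0.4,"rx":0,"ry":0,"rz":0,"jaw":0},{"x":0.2,"y":-0.1,"z":-0.8,"rx":0,"ry":0,"rz":0,"jaw":0},{"x":0.5,"y":-0.3,"z":-0.8,"rx":0,"ry":0,"rz":0,"jaw":0},{"x":0.8,"y":-0.6,"z":-0.8,"rx":0,"ry":0,"rz":0,"jaw":0},{"x":1,"y":-0.9,"z":-0.8,"rx":0,"ry":0,"rz":0,"jaw":0},{"x":1,"y":-0.9,"z":-0.8,"rx":0,"ry":0,"rz":0,"jaw":0}]'
```

```text
t: 1.1
eef_pos: [306.6, -408.1, 525.6]
tcp_rot: [3.141, -0.0, 0.346]
ft_force: [0.1, -0.0, -0.2]
opening: 0.427
```

```bash
python3 -m pendant '[{"x":0.3,"y":-0.25,"z":0,"rx":0,"ry":0,"rz":0,"jaw":0},{"x":0.6,"y":-0.5,"z":0,"rx":0,"ry":0,"rz":0,"jaw":0},{"x":0.85,"y":-0.75,"z":0,"rx":0,"ry":0,"rz":0,"jaw":0},{"x":1,"y":-1,"z":0,"rx":0,"ry":0,"rz":0,"jaw":0}]'
python3 -m pendant '[{"x":0.25,"y":-0.25,"z":0,"rx":0,"ry":0,"rz":-0.2,"jaw":0},{"x":0.5,"y":-0.5,"z":0,"rx":0,"ry":0,"rz":-0.4,"jaw":0},{"x":0.75,"y":-0.75,"z":0,"rx":0,"ry":0,"rz":-0.6,"jaw":0},{"x":0.9,"y":-1,"z":0,"rx":0,"ry":0,"rz":-0.8,"jaw":0},{"x":0.9,"y":-1,"z":0,"rx":0,"ry":0,"rz":-0.9,"jaw":0}]'
```

```text
t: 1.6
eef_pos: [397.7, -218.5, 524.6]
tcp_rot: [3.141, -0.0, 0.343]
ft_force: [0.8, 0.4, 0.2]
opening: 0.023
t: 2.22
eef_pos: [474.4, -31.0, 524.6]
tcp_rot: [-3.142, -0.0, 1.056]
ft_force: [-0.1, 0.8, 0.4]
opening: 0.003
```

```bash
python3 -m pendant '[{"x":0.2,"y":-0.1,"z":0,"rx":0,"ry":0,"rz":-0.2,"jaw":0},{"x":0.4,"y":-0.2,"z":0,"rx":0,"ry":0,"rz":-0.4,"jaw":0},{"x":0.56,"y":-0.3,"z":0,"rx":0,"ry":0,"rz":-0.6,"jaw":0},{"x":0.56,"y":-0.3,"z":0,"rx":0,"ry":0,"rz":-0.76,"jaw":0},{"x":0.56,"y":-0.3,"z":0,"rx":0,"ry":0,"rz":-0.76,"jaw":0}]'
python3 - <<'E'
from h import *
for n in("scene","side"):
    c=cam(n);cv2.imwrite(f"pics/{n}1.png",c["img"][:,:,::-1])
    s=env.state();print(s["eef_pos"],s["tcp_rot"],s["ft_force"],s["joints"])
E
```

```text
t: 2.85
eef_pos: [476.8, 62.3, 524.6]
tcp_rot: [-3.142, 0.0, 1.646]
ft_force: [-0.2, -0.2, 0.2]
opening: 0.004
[476.77738426  62.12710656 524.62227308] [-3.14155275e+00  1.70258107e-04  1.64336500e+00] [-0.36808341 -0.05562313  0.03813107] [-7.88780404e-03  1.69559286e-01  1.71725117e+00 -1.81921705e-04
  1.25480829e+00 -8.03999345e-02]
[476.71832382  62.04726382 524.61988755] [-3.14150584e+00  1.18560312e-04  1.64293320e+00] [-0.36441092 -0.37119137 -0.57804239] [-8.06464463e-03  1.69455149e-01  1.71738896e+00 -1.31651320e-04
  1.25482558e+00 -8.01605995e-02]
```

View pics/side1.png

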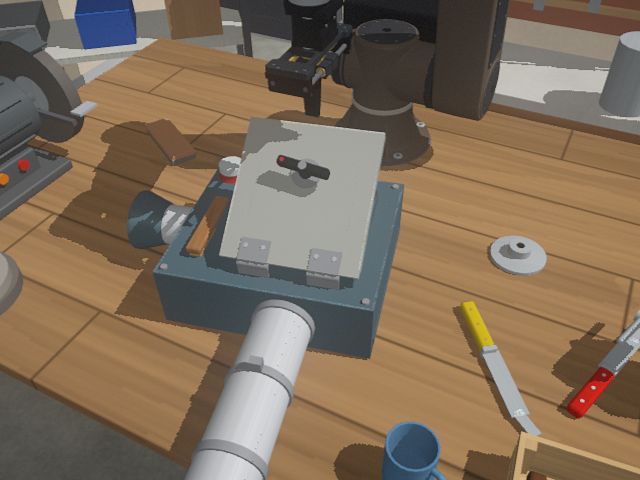

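```bash
python3 - <<'E'
from h import *
for n in("scene","side"):
    c=cam(n);print(n,proj(c,np.array([476.7,62,334.6])),proj(c,np.array([477,63,284.])))
i=cv2.imread("pics/scene1.png");cv2.imwrite("pics/scene1z.png",cv2.resize(i[80:278,180:444],None,fx=3,fy=3))
E
```

```text
scene [309.6382219  136.27466575] [310.59940264 154.00784816]
side [311.76370773 114.38632489] [312.9115976  140.74073697]
```

View pics/scene1z.png

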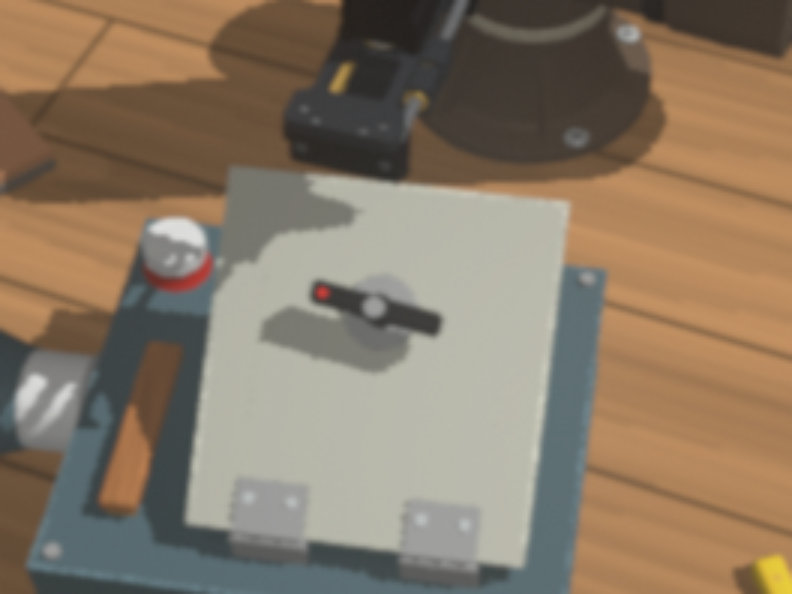

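```bash
python3 -m pendant '[{"x":0,"y":0,"z":0.12,"rx":0,"ry":0,"rz":0,"jaw":0},{"x":0,"y":0,"z":0.2,"rx":0,"ry":0,"rz":0,"jaw":0},{"x":0,"y":0.0,"z":0.26,"rx":0,"ry":0,"rz":0,"jaw":0},{"x":0,"y":0,"z":0.3,"rx":0,"ry":0,"rz":0,"jaw":0},{"x":0,"y":-0.02,"z":0.34,"rx":0,"ry":0,"rz":0,"jaw":0},{"x":-0.01,"y":-0.04,"z":0.38,"rx":0,"ry":0,"rz":0,"jaw":0}]'
```

```text
t: 3.8
eef_pos: [470.3, 60.6, 467.5]
tcp_rot: [3.141, -0.0, 1.647]
ft_force: [0.2, 0.5, 0.7]
opening: 0.007
```

```bash
python3 -m pendant '[{"x":0,"y":-0.02,"z":0.05,"rx":0,"ry":0,"rz":0,"jaw":0},{"x":-0.01,"y":-0.04,"z":0.1,"rx":0,"ry":0,"rz":0,"jaw":0},{"x":-0.01,"y":-0.06,"z":0.15,"rx":0,"ry":0,"rz":0,"jaw":0},{"x":-0.01,"y":-0.08,"z":0.2,"rx":0,"ry":0,"rz":0,"jaw":0},{"x":-0.01,"y":-0.1,"z":0.25,"rx":0,"ry":0,"rz":0,"jaw":0}]'
```

```text
t: 4.42
eef_pos: [455.5, 57.9, 429.7]
tcp_rot: [-3.142, 0.0, 1.647]
ft_force: [-0.5, -0.3, 0.5]
opening: 0.003
```

```bash
python3 - <<'E'
from h import *
c=cam("side");print(env.state()["ft_force"],proj(c,np.array([455.5,58,239.7])));cv2.imwrite("pics/side2.png",cv2.resize(c["img"][80:320,150:470,::-1],None,fx=2.5,fy=2.5))
E
```

```text
[-0.03101682 -0.46111903 -1.05267734] [316.5745601  155.23559206]
```

View pics/side2.png

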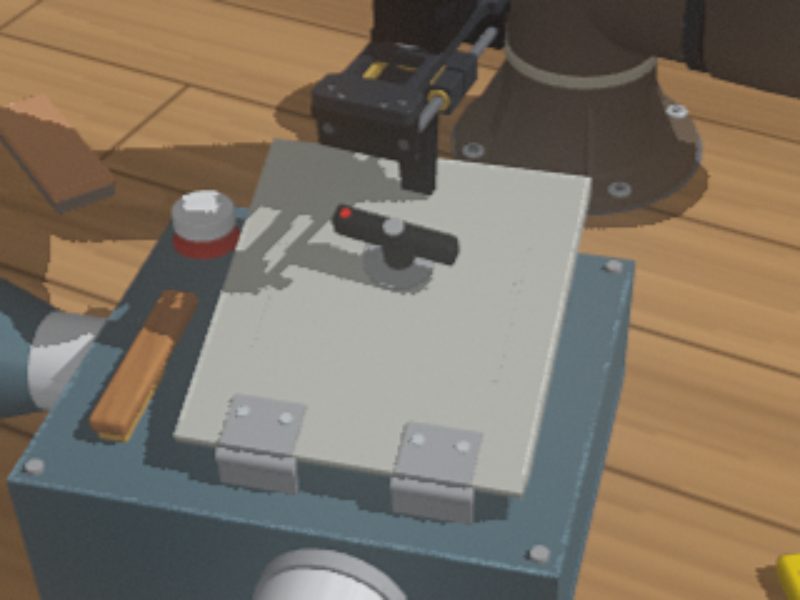

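```bash
python3 -m pendant '[{"x":0,"y":-0.02,"z":0.05,"rx":0,"ry":0,"rz":0,"jaw":0},{"x":-0.01,"y":-0.04,"z":0.1,"rx":0,"ry":0,"rz":0,"jaw":0},{"x":-0.01,"y":-0.06,"z":0.15,"rx":0,"ry":0,"rz":0,"jaw":0},{"x":-0.01,"y":-0.08,"z":0.2,"rx":0,"ry":0,"rz":0,"jaw":0},{"x":-0.02,"y":-0.09,"z":0.25,"rx":0,"ry":0,"rz":0,"jaw":0},{"x":-0.02,"y":-0.1,"z":0.3,"rx":0,"ry":0,"rz":0,"jaw":0},{"x":-0.02,"y":-0.11,"z":0.34,"rx":0,"ry":0,"rz":0,"jaw":0},{"x":-0.02,"y":-0.12,"z":0.38,"rx":0,"ry":0,"rz":0,"jaw":0},{"x":-0.02,"y":-0.12,"z":0.41,"rx":0,"ry":0,"rz":0,"jaw":0},{"x":-0.02,"y":-0.12,"z":0.43,"rx":0,"ry":0,"rz":0,"jaw":0}]'
```

```text
t: 5.72
eef_pos: [437.9, 53.6, 365.4]
tcp_rot: [-3.141, 0.0, 1.647]
ft_force: [-0.8, -0.5, 0.9]
opening: 0.004
```

```bash
python3 -m pendant '[{"x":0,"y":0,"z":0.01,"rx":0,"ry":0,"rz":0,"jaw":0},{"x":0,"y":0,"z":0.02,"rx":0,"ry":0,"rz":0,"jaw":0},{"x":0,"y":0,"z":0.03,"rx":0,"ry":0,"rz":0,"jaw":0},{"x":0,"y":0,"z":0.03,"rx":0,"ry":0,"rz":0,"jaw":0}]'
```

```text
t: 6.22
eef_pos: [438.0, 53.6, 361.2]
tcp_rot: [3.142, 0.0, 1.647]
ft_force: [0.2, -0.5, 0.5]
opening: 0.008
```

```bash
python3 -m pendant '[{"x":0,"y":0,"z":0.01,"rx":0,"ry":0,"rz":0,"jaw":0},{"x":0,"y":0,"z":0.02,"rx":0,"ry":0,"rz":0,"jaw":0},{"x":0,"y":0,"z":0.03,"rx":0,"ry":0,"rz":0,"jaw":0},{"x":0,"y":0,"z":0.03,"rx":0,"ry":0,"rz":0,"jaw":0}]'
```

```text
t: 6.72
eef_pos: [437.9, 53.6, 356.7]
tcp_rot: [-3.141, 0.0, 1.647]
ft_force: [-1.9, -0.1, 0.6]
opening: 0.003
```

```bash
python3 -m pendant '[{"x":0,"y":0,"z":0.01,"rx":0,"ry":0,"rz":0,"jaw":0},{"x":0,"y":0,"z":0.02,"rx":0,"ry":0,"rz":0,"jaw":0},{"x":0,"y":0,"z":0.02,"rx":0,"ry":0,"rz":0,"jaw":0}]'
```

```text
t: 7.1
eef_pos: [437.8, 53.6, 353.8]
tcp_rot: [-3.141, 0.0, 1.647]
ft_force: [-3.5, -0.3, 5.3]
opening: 0.006
```

```bash
python3 -m pendant '[{"x":0,"y":0,"z":0.01,"rx":0,"ry":0,"rz":0,"jaw":0},{"x":0,"y":0,"z":0.02,"rx":0,"ry":0,"rz":0,"jaw":0},{"x":0,"y":0,"z":0.02,"rx":0,"ry":0,"rz":0,"jaw":0}]'
```

```text
t: 7.48
eef_pos: [437.7, 53.6, 351.4]
tcp_rot: [3.141, 0.0, 1.647]
ft_force: [-7.6, -0.7, 15.2]
opening: 0.006
```

```bash
python3 -m pendant '[{"x":0,"y":0,"z":0.01,"rx":0,"ry":0,"rz":0,"jaw":0},{"x":0,"y":0,"z":0.01,"rx":0,"ry":0,"rz":0,"jaw":0}]'
```

```text
t: 7.72
eef_pos: [437.6, 53.6, 351.0]
tcp_rot: [3.141, 0.0, 1.647]
ft_force: [-12.0, -1.0, 34.0]
opening: 0.008
```

```bash
python3 -m pendant '[{"x":0,"y":0,"z":-0.03,"rx":0,"ry":0,"rz":0,"jaw":0},{"x":0,"y":0,"z":-0.2,"rx":0,"ry":0,"rz":0,"jaw":0},{"x":0,"y":0,"z":-0.5,"rx":0,"ry":0,"rz":0,"jaw":0},{"x":0,"y":0,"z":-0.7,"rx":0,"ry":0,"rz":0,"jaw":0.5},{"x":0,"y":0,"z":-0.7,"rx":0,"ry":0,"rz":0,"jaw":0.5}]'
python3 - <<'E'
from h import *
print(env.state()["eef_pos"],env.state()["ft_force"])
for n,(x,y) in {"scene":(230,130),"side":(210,130)}.items():
    c=cam(n);cv2.imwrite(f"pics/{n}3.png",cv2.resize(c["img"][y:y+150,x:x+200,::-1],None,fx=4,fy=4,interpolation=cv2.INTER_CUBIC))
E
```

```text
t: 8.35
eef_pos: [437.9, 53.6, 455.8]
tcp_rot: [3.138, 0.0, 1.647]
ft_force: [0.3, 0.2, -0.2]
opening: 0.163
[437.93998752  53.64837879 455.78566802] [ 0.34547035  0.17350747 -0.2478636 ]
```

View pics/scene3.png

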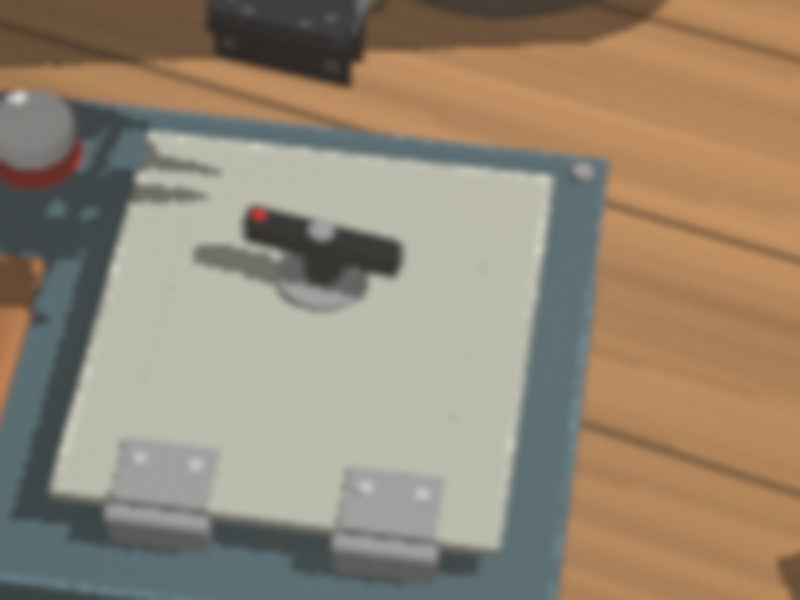

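View pics/side3.png

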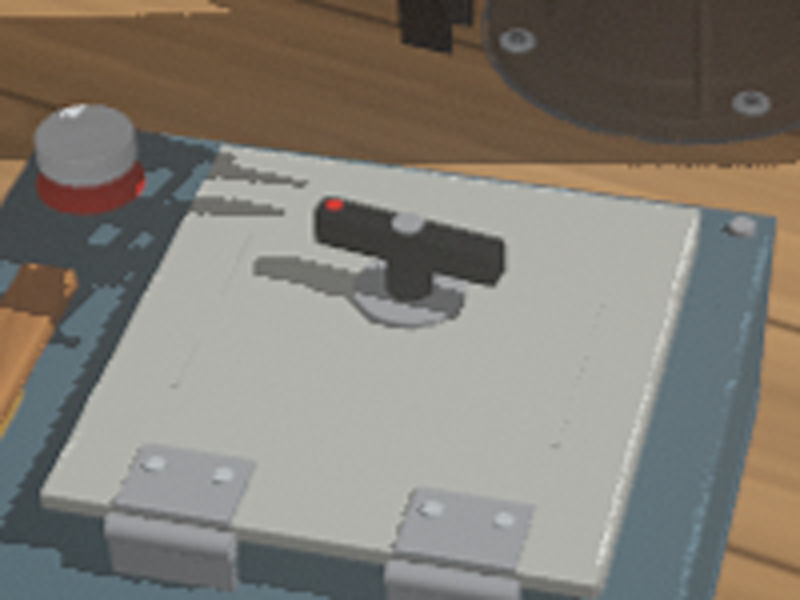

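```bash
python3 - <<'E'
from h import *
np.set_printoptions(precision=4,suppress=True)
a=cam("scene");b=cam("side")
s=lambda x,y:np.array([(x+.5)/4-.5+230,(y+.5)/4-.5+130]); d=lambda x,y:np.array([(x+.5)/4-.5+210,(y+.5)/4-.5+130])
for k,p,q in(("hub",(321,231),(408,222)),("dot",(259,215),(334,204))):
    A,B=plane(a,s(*p),204),plane(b,d(*q),204);print(k,A,B,tri(a,s(*p),b,d(*q))[0])
    if k=="hub":h=[A,B]
    else:
        for m,n in zip(h,(A,B)):
            v=m-n;print(np.linalg.norm(v),"yaw",np.arctan2(-v[0],v[1]))
E
```

```text
hub [499.6771  68.9181 204.    ] [495.8176  68.2095 204.    ] [503.9762  71.8528 210.5482]
dot [501.8538  33.1308 204.    ] [498.5666  32.1643 204.    ] [505.8032  35.8734 209.8956]
35.853352930456026 yaw 0.06074872518011607
36.14986274486375 yaw 0.07611847840995446
```

```bash
python3 -m pendant '[{"x":0.03,"y":0.2,"z":0,"rx":0,"ry":0,"rz":0,"jaw":0.5},{"x":0.07,"y":0.4,"z":0,"rx":0,"ry":0,"rz":0,"jaw":0.5},{"x":0.07,"y":0.4,"z":0.1,"rx":0,"ry":0,"rz":0,"jaw":0.5},{"x":0.07,"y":0.4,"z":0.25,"rx":0,"ry":0,"rz":0,"jaw":0.5},{"x":0.07,"y":0.4,"z":0.3,"rx":0,"ry":0,"rz":0,"jaw":0.5},{"x":0.07,"y":0.4,"z":0.3,"rx":0,"ry":0,"rz":0,"jaw":0.5}]'
python3 - <<'E'
from h import *
print(env.state()["eef_pos"],env.state()["ft_force"])
c=cam("wrist");cv2.imwrite("pics/wrist4.png",c["img"][:,:,::-1])
c=cam("side");cv2.imwrite("pics/side4.png",cv2.resize(c["img"][100:280,200:440,::-1],None,fx=3,fy=3))
E
```

```text
t: 9.3
eef_pos: [496.7, 68.5, 408.6]
tcp_rot: [-3.14, 0.0, 1.647]
ft_force: [0.2, 0.2, 0.1]
opening: 0.502
[496.67662294  68.49642926 408.62756175] [0.20706842 0.23640126 0.05187596]
```

View pics/wrist4.png

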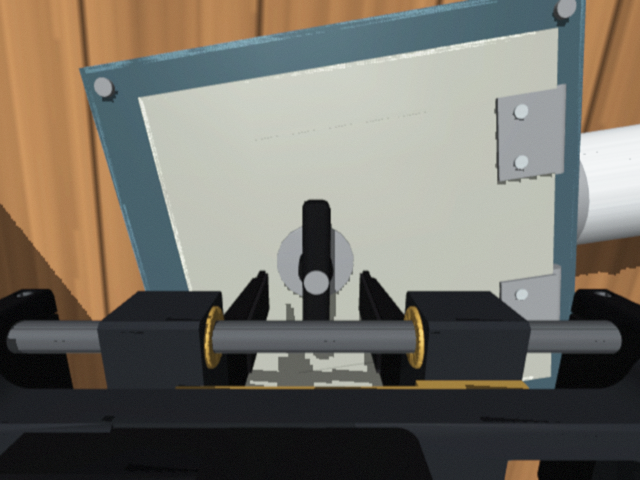

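View pics/side4.png

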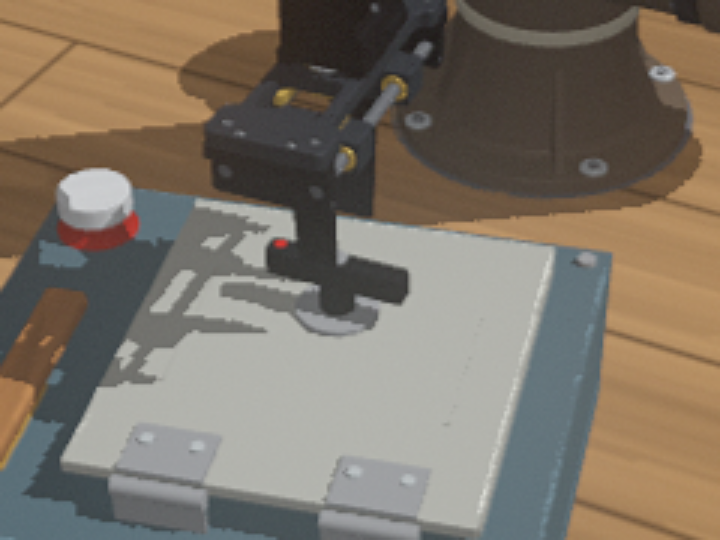

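```bash
python3 - <<'E'
from h import *
c=cam("wrist")
for z in(202,205,208): print(plane(c,(316,282),z),plane(c,(316,202),z))
E
```

```text
[497.48431273  66.12975135 202.        ] [493.85446694 112.421657   202.        ]
[497.37287406  67.29759399 205.        ] [493.80099858 112.85019664 205.        ]
[497.2614354   68.46543663 208.        ] [493.74753022 113.27873628 208.        ]
```

```bash
python3 -m pendant '[{"x":0,"y":0.005,"z":0.1,"rx":0,"ry":0,"rz":0,"jaw":0.5},{"x":-0.005,"y":0.005,"z":0.18,"rx":0,"ry":0,"rz":0,"jaw":0.5},{"x":-0.005,"y":0.005,"z":0.21,"rx":0,"ry":0,"rz":0,"jaw":0.5},{"x":-0.005,"y":0.005,"z":0.21,"rx":0,"ry":0,"rz":0,"jaw":0.3},{"x":-0.005,"y":0.005,"z":0.21,"rx":0,"ry":0,"rz":0,"jaw":0},{"x":-0.005,"y":0.005,"z":0.21,"rx":0,"ry":0,"rz":0,"jaw":0},{"x":-0.005,"y":0.005,"z":0.21,"rx":0,"ry":0,"rz":0,"jaw":0}]'
```

```text
t: 10.32
eef_pos: [497.6, 67.9, 377.9]
tcp_rot: [-3.141, 0.0, 1.647]
ft_force: [0.3, 0.1, 3.5]
opening: 0.163
```

```bash
python3 -m pendant '[{"x":0,"y":0,"z":0,"rx":0,"ry":0,"rz":0.1,"jaw":0},{"x":0,"y":0,"z":0,"rx":0,"ry":0,"rz":0.2,"jaw":0},{"x":0,"y":0,"z":0,"rx":0,"ry":0,"rz":0.3,"jaw":0},{"x":0,"y":0,"z":0,"rx":0,"ry":0,"rz":0.4,"jaw":0},{"x":0,"y":0,"z":0,"rx":0,"ry":0,"rz":0.5,"jaw":0},{"x":0,"y":0,"z":0,"rx":0,"ry":0,"rz":0.6,"jaw":0},{"x":0,"y":0,"z":0,"rx":0,"ry":0,"rz":0.7,"jaw":0},{"x":0,"y":0,"z":0,"rx":0,"ry":0,"rz":0.8,"jaw":0},{"x":0,"y":0,"z":0,"rx":0,"ry":0,"rz":0.9,"jaw":0}]'
python3 -c "
from cell import env;s=env.state();print(s['moment'],s['opening'])"
```

```text
t: 11.45
eef_pos: [497.5, 67.9, 377.9]
tcp_rot: [-3.141, 0.001, 0.937]
ft_force: [-1.5, 0.8, 4.0]
opening: 0.167
[-0.22592593  0.52888336  0.03235538] 0.16654492952762542
```

```bash
python3 -m pendant '[{"x":0,"y":0,"z":0,"rx":0,"ry":0,"rz":0.1,"jaw":0},{"x":0,"y":0,"z":0.005,"rx":0,"ry":0,"rz":0.2,"jaw":0},{"x":0,"y":0,"z":0.01,"rx":0,"ry":0,"rz":0.3,"jaw":0},{"x":0,"y":0,"z":0.01,"rx":0,"ry":0,"rz":0.4,"jaw":0},{"x":0,"y":0,"z":0.015,"rx":0,"ry":0,"rz":0.5,"jaw":0},{"x":0,"y":0,"z":0.015,"rx":0,"ry":0,"rz":0.6,"jaw":0},{"x":0,"y":0,"z":0.015,"rx":0,"ry":0,"rz":0.7,"jaw":0},{"x":0,"y":0,"z":0.015,"rx":0,"ry":0,"rz":0.78,"jaw":0}]'
python3 - <<'E'
from h import *
s=env.state();print(s['moment'],s['opening'])
c=cam("side");cv2.imwrite("pics/side5.png",cv2.resize(c["img"][100:280,200:440,::-1],None,fx=3,fy=3))
c=cam("wrist");cv2.imwrite("pics/wrist5.png",c["img"][:,:,::-1])
E
```

```text
t: 12.45
eef_pos: [497.2, 68.0, 375.7]
tcp_rot: [-3.142, 0.002, 0.326]
ft_force: [-5.6, -0.1, 5.7]
opening: 0.169
[-0.14788952  0.95874044  0.29960714] 0.1685341106814671
```

View pics/side5.png

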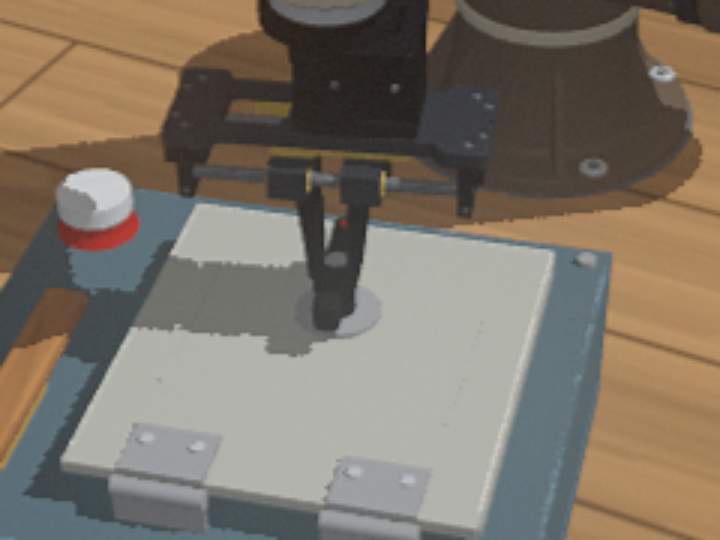

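View pics/wrist5.png

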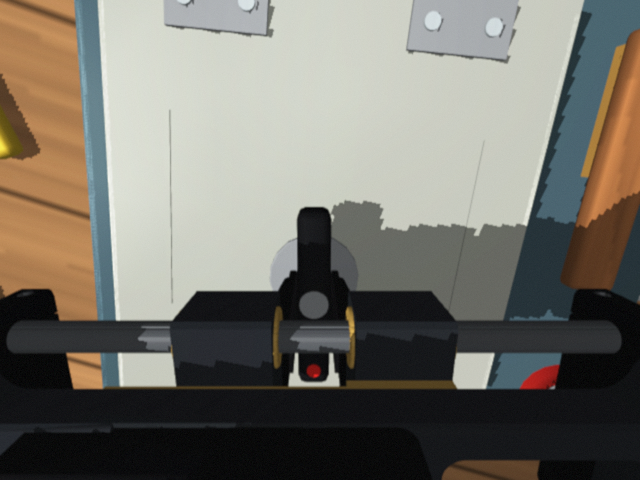

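```bash
python3 -m pendant '[{"x":0,"y":0,"z":0,"rx":0,"ry":0,"rz":0.05,"jaw":0},{"x":0,"y":0,"z":0,"rx":0,"ry":0,"rz":0.1,"jaw":0},{"x":0,"y":0,"z":0,"rx":0,"ry":0,"rz":0.1,"jaw":0}]'
python3 -c "
from cell import env;s=env.state();print(s['moment'],s['opening'])"
python3 -m pendant '[{"x":0,"y":0,"z":0,"rx":0,"ry":0,"rz":0.03,"jaw":0},{"x":0,"y":0,"z":0,"rx":0,"ry":0,"rz":0.06,"jaw":0},{"x":0,"y":0,"z":0,"rx":0,"ry":0,"rz":0.06,"jaw":0}]'
python3 -c "
from cell import env;s=env.state();print(s['moment'],s['opening'])"
```

```text
t: 12.92
eef_pos: [497.2, 68.0, 375.7]
tcp_rot: [-3.141, 0.002, 0.248]
ft_force: [-5.5, -0.4, 6.5]
opening: 0.166
[-0.06665002  0.98569489 -0.07646273] 0.1656226954865408
t: 13.3
eef_pos: [497.2, 68.1, 375.7]
tcp_rot: [3.141, 0.002, 0.203]
ft_force: [-5.6, 1.1, 5.0]
opening: 0.166
[-0.00697411  1.08481555  0.73254229] 0.1663868011584278
```

```bash
python3 -m pendant '[{"x":0,"y":0,"z":0,"rx":0,"ry":0,"rz":0.03,"jaw":0},{"x":0,"y":0,"z":0,"rx":0,"ry":0,"rz":0.03,"jaw":0}]'
python3 -c "
from cell import env;s=env.state();print(s['moment'],s['opening'])"
```

```text
t: 13.55
eef_pos: [497.3, 68.1, 375.7]
tcp_rot: [3.141, 0.001, 0.179]
ft_force: [-5.4, 0.3, 6.0]
opening: 0.169
[0.1395104  0.99443918 0.70474643] 0.16916668726817757
```

```bash
python3 -m pendant '[{"x":0,"y":0,"z":0,"rx":0,"ry":0,"rz":0,"jaw":0.4},{"x":0,"y":0,"z":0,"rx":0,"ry":0,"rz":0,"jaw":0.5},{"x":0,"y":0,"z":0,"rx":0,"ry":0,"rz":0,"jaw":0.5},{"x":0,"y":0,"z":-0.1,"rx":0,"ry":0,"rz":0,"jaw":0.5},{"x":0,"y":0,"z":-0.3,"rx":0,"ry":0,"rz":0,"jaw":0.5},{"x":0,"y":0,"z":-0.6,"rx":0,"ry":0,"rz":0,"jaw":0.5},{"x":0,"y":0,"z":-0.9,"rx":0,"ry":0,"rz":0,"jaw":0.5},{"x":0,"y":0,"z":-1,"rx":0,"ry":0,"rz":0,"jaw":0.5}]'
python3 -m pendant '[{"x":-0.2,"y":0,"z":-0.1,"rx":0,"ry":0,"rz":0,"jaw":0.5},{"x":-0.4,"y":0,"z":-0.1,"rx":0,"ry":0,"rz":0,"jaw":0.5},{"x":-0.4,"y":0,"z":-0.1,"rx":0,"ry":0,"rz":0,"jaw":0.5}]'
python3 - <<'E'
from h import *
print(env.state()["ft_force"])
c=cam("wrist");cv2.imwrite("pics/wrist6.png",c["img"][:,:,::-1])
c=cam("scene");cv2.imwrite("pics/scene6.png",c["img"][:,:,::-1])
c=cam("side");cv2.imwrite("pics/side6.png",cv2.resize(c["img"][100:280,200:440,::-1],None,fx=3,fy=3))
E
```

```text
t: 14.55
eef_pos: [497.3, 67.9, 528.8]
tcp_rot: [3.141, -0.005, 0.178]
ft_force: [-0.2, 0.5, -0.1]
opening: 0.5
t: 14.92
eef_pos: [437.3, 57.2, 540.8]
tcp_rot: [3.141, -0.0, 0.178]
ft_force: [0.7, -0.0, 0.5]
opening: 0.5
[ 0.67889949 -0.00794596  0.51330062]
```

View pics/wrist6.png

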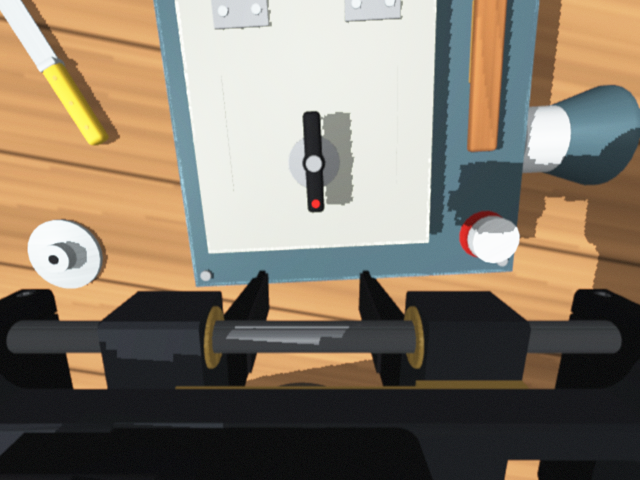

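View pics/scene6.png

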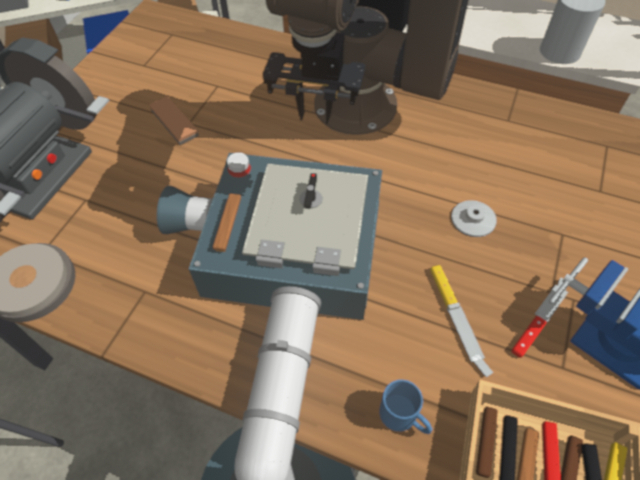

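View pics/side6.png

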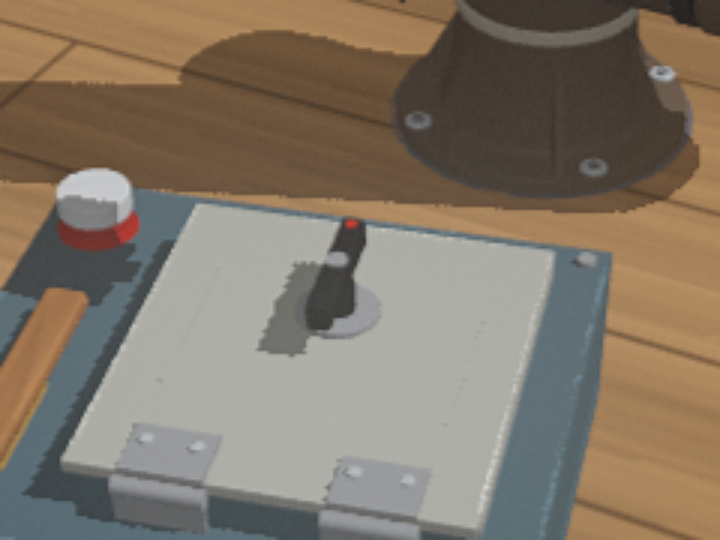

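```bash
python3 - <<'E'
from h import *
c=cam("wrist")
D,H,E=[plane(c,p,202) for p in((316,203),(314,163),(311.5,113))]
v=E-D;print(D,H,E,"bar yaw",np.arctan2(v[1],v[0]))
L,R=[plane(c,p,162) for p in((209,252),(429,241))];w=L-R;print("front edge yaw",np.arctan2(-w[0],w[1]),np.linalg.norm(w),L,R)
E
```

```text
[462.96496258  58.78198591 202.        ] [498.09692576  67.00981594 202.        ] [539.26676164  76.65170273 202.        ] bar yaw 0.2300516493544318
front edge yaw 0.23027595653657754 236.57908155779808 [384.5282805  161.49733833 162.        ] [438.52655792 -68.83687074 162.        ]
```

```bash
python3 -c "
from cell import env
print(env.job_done(),env.state()['t'])"
```

```text
the job is handed in; nothing more can be done
the job is handed in; nothing more can be done
```

The hatch is closed and latched, and the job is handed in at about 15 s of the 51 s allowed.

- **Lowering:** I pushed the hatch down slowly with closed fingertips, following its arc. Then I pressed it onto the gasket until it stopped solid, at about 34 N on the wrist sensor with the fingertips at 161 mm height.
- **Latching:** I gripped the bar over its stem and turned it clockwise. The turning moment levelled off at about 0.7 N m and the bar slipped slightly in the pads, so it was against its stop. I then opened the jaws and backed off.
- **Last checks:** The bar lies at a yaw of 0.230 rad and the hatch's front edge also gives 0.230 rad, so the bar is square to the hinge. The side view shows the lid flat, and the wrist force is back near zero with the gripper clear. In the scene picture the brush, tin and knife look to be where they started; I judged this by eye.

**Disagreements:**
- Points found by combining two camera views came out about 4 to 6 mm too high, so I used single-view measurements at known heights instead.
- My first hinge estimate was 4 mm off until I allowed for the gap between the lid's edge and the hinge axis.
- I did not measure the final hatch angle directly.

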